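# Fill the praline jar, seat its nested lids, lift the cover off

### The job

Tip all four chocolate pralines from the steel dosing tray through the wide mouth of the glass funnel jar so that they drop into its narrow body, and set the empty tray back upright on the table. Then carry the two nested lids together by the wooden knob, lower them onto the jar until the inner lid sits fully home in the mouth, let go of the knob, grip the outer cover by its black collar and lift it off, leaving the inner lid seated. Finish holding the cover still and level in the gripper, higher than the top of the wooden knob (it is wanted for the next jar), and leave the jug, cup and tamper where they stand.

Things in the scene. Friction and masses are not known exactly. Their poses are not given: they have to be found in the camera images.
- jar: Glass jar fixed to the table on a 100 mm wide steel foot, 130 mm tall: narrow body (68 mm outside, 60 mm inside, inner floor 10 mm above the table) up to 80 mm above the table, above it a funnel that widens to the mouth, 100 mm outside and 92 mm inside for the last 12 mm. Origin: centre of the underside, on the table; z up.
- jar_rim (a point): Centre of the jar's mouth, level with its rim, 130 mm above the table.
- tray: Steel dosing tray, 100 mm long (x), 76 wide (y), about 0.14 kg: floor 3 mm thick, walls 24 mm high at the sides and +x; the -x end is an open spout without lip, 62 mm wide inside. Behind the +x wall a black fin handle, x 50 to 95 mm, 10 mm thick (y), top 52 mm above the table. Origin: centre of the floor's underside; z up.
- tray_fin (a point): Grip point in the tray's fin handle, 75 mm from the tray's origin along its x and 35 mm above its underside; pinch across the tray's y.
- tray_spout (a point): Middle of the spout's edge, 50 mm from the tray's origin along its -x, 3 mm above its underside.
- praline0: One of four like dark chocolate pralines, 26 mm across and 18 mm tall, about 11 g, lying in the tray at the start. Origin: centre of its base. It stays put in a tray tilted up to 10 degrees and slides out of one tilted 45 degrees spout-down.
- praline1: One of four like dark chocolate pralines, 26 mm across and 18 mm tall, about 11 g, lying in the tray at the start. Origin: centre of its base. It stays put in a tray tilted up to 10 degrees and slides out of one tilted 45 degrees spout-down.
- praline2: One of four like dark chocolate pralines, 26 mm across and 18 mm tall, about 11 g, lying in the tray at the start. Origin: centre of its base. It stays put in a tray tilted up to 10 degrees and slides out of one tilted 45 degrees spout-down.
- praline3: One of four like dark chocolate pralines, 26 mm across and 18 mm tall, about 11 g, lying in the tray at the start. Origin: centre of its base. It stays put in a tray tilted up to 10 degrees and slides out of one tilted 45 degrees spout-down.
- inner_lid: Inner lid: steel plug (68 mm wide below, tapering to 84, 14 tall) under a flange 108 wide, 6 thick, with an upright round wooden knob 20 mm thick, top 82 mm above the underside; about 0.22 kg. Starts standing on its plug on the table under the cover. Origin: centre of the plug's underside, z up. Fully home its flange lies on the jar's rim, the origin 14 mm below the rim.
- knob_grip (a point): Point in the wooden knob, 68 mm above the inner lid's underside; the knob sticks out above the cover's collar from 47 to 82 mm above the underside. Lifted by the knob, the inner lid carries the cover along on its flange.
- cover: Outer cover, about 0.16 kg: aluminium lid 120 mm wide, skirt 15 mm deep (114 inside), plate 15 to 19 mm and a round black collar 48 wide, from 19 to 41 mm above the skirt's edge. The knob sticks out through a 30 mm hole in plate and collar. Lies loosely on the inner lid's flange on small rubber dots, origin 6 mm above the inner lid's. Origin: centre of the skirt's lower edge, z up.
- cover_collar (a point): Point on the collar's axis, 39 mm above the cover's origin, where the TCP stands when the collar is gripped across its 48 mm.
- milk_jug: Bystander: steel milk jug, 72 mm wide, 85 mm tall, handle at +y. Origin: centre of its underside.
- espresso_cup: Bystander: white cup, 64 mm wide, 58 mm tall, handle at +y. Origin: centre of its underside.
- tamper: Bystander: wooden tamper, 58 mm wide, 84 mm tall, upright on a black mat 3 mm thick. Origin: centre of its underside.

How it is judged:
By the outcome, as a careful person would: the job done as asked, in the order asked, and still so for the second after the job is handed in, while the arm keeps its last pose, push and grip.
It also fails if it takes over 69 s, if anything falls off the work surface, if the arm or the gripper's body presses on something with over 40 N, if the wrist force passes 120 N, or if a joint passes its speed limit or range.

### The arm

A 7-joint arm with a two-finger parallel gripper is mounted at the origin on the work surface. World frame = base frame: x ahead of the robot, y to its left, z up, the work surface at z = 0. Lengths are in m, angles in rad, forces in N, time in s.
With the tool pointing down it reaches from about 0.4 to 0.85 m from the base axis. Payload 4.5 kg.
Tool frame: the origin (TCP) lies between the finger pads, 19 mm behind the fingertips; this is the grasp point; z points along the fingers, y is the line along which they close (so a half turn about z gives the same grasp; the last joint's range is limited). The gripper opens to 85 mm and grips with 20 to 120 N. Pads are 22 mm wide; open, the fingers measure 114 mm over their backs; the gripper's body (76 mm by 85 mm) begins 54 mm behind the grasp point. The pads swing forward as they close: fully open they stand 13 mm farther back than shut.
Start: joints at [-1.313, 0.689, -0.195, 1.565, 0.157, 0.902, -0.215], TCP at [0.139, 0.609, 0.25] pointing down, gripper open.
Joint ranges: [-3.01, 3.01], [-0.46, 2.08], [-1.47, 1.51], [0.13, 2.56], [-1, 4.14], [0.04, 2.09], [-2.66, 2.66]. Speed limits (rad/s): [2.57, 2.57, 3.14, 3.14, 3.14, 3.14, 3.14].

### API

Orientations are given as a unit quaternion [x, y, z, w].
In Python, from rig import bot gives the robot as it stands.
- The arm moves only by the tool inch_along, called after "Call:" as name(argument=value, ...) on one line, values as JSON. Schema: {"type":"object","properties":{"deltas":{"type":"object","properties":{"steps":{"type":"array","items":{"type":"array","items":{"type":"number"},"minItems":6,"maxItems":6},"minItems":1,"maxItems":10}},"additionalProperties":false,"required":["steps"]},"finger_gap":{"type":"number"},"force":{"type":"number"},"only":{"type":"string"},"quiet":{"type":"boolean"},"lines":{"type":"string"}},"required":["deltas"],"additionalProperties":false}. deltas is an object whose key "steps" holds a list of rows, 1 to 10 of them, each of 6 numbers: dx, dy, dz in m, then a rotation vector rx, ry, rz in rad; each row shifts and turns the commanded pose from where the row before left it, along the tool's axes as they then stand; what a row does not reach is not made up. A row lasts 1/8 s, in which the tool goes at most 0.0625 m and 0.188 rad, less where a joint would pass 70% of its speed; a pose out of reach is approached as far as the arm can. finger_gap is the finger opening in m, set as the call begins (left out keeps the last). The fingers move at their own pace and stop on an object; force is the grip in N (left out, the last holds). Time passes only in rows, so rows that do not move let the fingers close. The tool returns the time, the measured TCP pose, the force, the opening and the grip force at its end. only (a regular expression) keeps the lines of the reply that match it, lines (a string "A,B") keeps lines A to B, and quiet returns only ok. Input that does not fit is refused with a message, and nothing moves.
- bot.get_obs(): the state, without advancing time (a new reading comes with each control period).
- bot.grab_frame(name): name is "side" or "top" or "wrist"; returns a dict with "color" (384x512x3 uint8, red, green, blue), "depth" (384x512 float32, m along the optical axis (not along the pixel's ray), 0 where there is no reading), "fx", "fy", "cx", "cy" (pixels), "k1" (the pictures are not rectified: a ray, as slopes to the right and down, at radius r is drawn at 1 + k1 r^2 times it, then the intrinsics apply), "T" (4x4, takes a point from camera to world coordinates). Camera axes: x right, y down, z forward; pixel columns grow to the right and rows downward; lengths in m; the calibration is good to about 2 mm. A picture is of the moment at which its call begins.
- bot.hand_in(): hands the job in; it is judged then, once.
The state is a dict: "t": time; "qpos": joint angles; "qvel": joint speeds; "joint_efforts": joint torques, N m; "tool_pos": TCP position; "eef_rot": TCP orientation; "contact_force": force on the tool from outside, world axes, zero at the start; "moment": the same for the moment, N m; "opening": finger opening in m; "gripper_force": force on a finger pad.
Only numpy, scipy, OpenCV 4.12 (cv2) and the standard library are available. Lean on these libraries where they do the work, as an engineer would, in place of code of your own. Each camera call takes 0.05 s, during which the arm holds its last target. There are 200 camera calls.

## Working session

There is one attempt and no reset: what is moved stays moved. The work goes in short steps, Python scripts to look and compute and a tool call to move; the robot and the scene stay as the last step left them, time stands still between calls to the robot, and variables do not carry over. Pictures are saved under pics/ and viewed, at most 10 in all, crops included, and the job is handed in when it is done.

```bash
ls; mkdir -p pics
```

Run:
```python
from rig import bot
import cv2,numpy as np
o=bot.get_obs(); print(o['t'],o['tool_pos'],o['eef_rot'])
for n in ('side','top'):
    f=bot.grab_frame(n); cv2.imwrite(f'pics/{n}0.png',f['color'][:,:,::-1]); np.savez(f'{n}0.npz',**f)
    print(n,f['fx'],f['cx'],f['cy'],f['k1'],f['T'].round(3).tolist(),(f['depth']>0).mean())
a=[cv2.imread(f'pics/{n}0.png') for n in('side','top')]
```

```text
pics
rig.py
0.0 [0.13864839 0.60879813 0.24918262] [ 1.11623312e-01  9.93750163e-01 -9.21390573e-04 -2.89890513e-05]
side 360.5963715331616 254.92609846088877 194.42843478394403 -0.053570912437628834 [[-0.983, -0.123, 0.135, 0.466], [-0.183, 0.699, -0.691, 0.624], [-0.009, -0.704, -0.71, 0.728], [0.0, 0.0, 0.0, 1.0]] 0.9959462483723959
top 383.3629828836846 255.23637208403773 185.8652275630548 -0.09598910505136032 [[-0.011, -0.998, 0.07, 0.528], [-1.0, 0.011, 0.003, 0.011], [-0.004, -0.07, -0.998, 1.072], [0.0, 0.0, 0.0, 1.0]] 0.9960276285807291
```

View pics/top0.png

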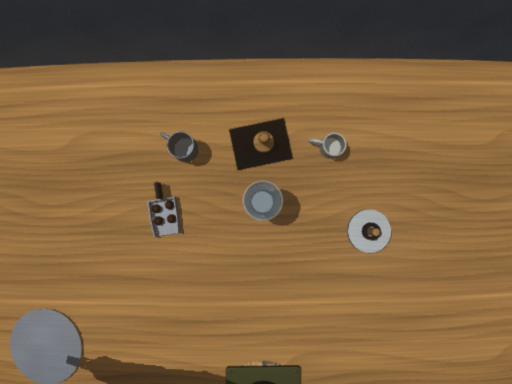

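View pics/side0.png

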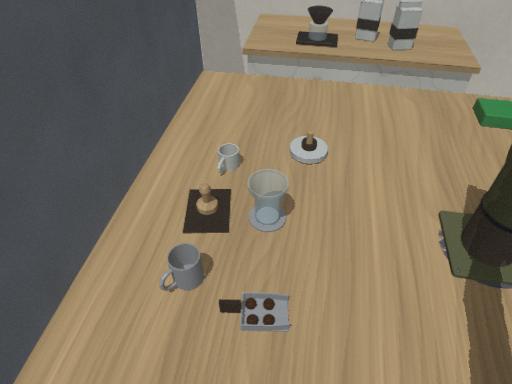

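Top view: tray at (164,217) with its fin at (158,191), jar mouth at (263,200), lids at (370,231), jug (182,147), tamper (263,142), cup (334,146). The side view agrees: tray at (265,312), jar mouth at (268,185), lids at (309,148).

Create h.py:
```python
import numpy as np,cv2
def rays(f,px):
    K=np.array([[f['fx'],0,f['cx']],[0,f['fy'],f['cy']],[0,0,1]],float)
    u=cv2.undistortPoints(np.array(px,float).reshape(-1,1,2),K,np.array([float(f['k1']),0,0,0])).reshape(-1,2)
    T=f['T']; return T[:3,3],np.c_[u,np.ones(len(u))]@T[:3,:3].T
def plane(f,px,z):
    o,d=rays(f,px); return o+d*((z-o[2])/d[:,2])[:,None]
def cross(f,p,g,q):
    (o,d),(a,b)=rays(f,[p]),rays(g,[q]); d=d[0];b=b[0]
    s=np.linalg.lstsq(np.c_[d,-b],a-o,rcond=None)[0]
    P,Q=o+s[0]*d,a+s[1]*b; return (P+Q)/2,np.linalg.norm(P-Q)
def mask(f,kind,box):
    x0,y0,x1,y1=box; c=f['color']; hsv=cv2.cvtColor(c,cv2.COLOR_RGB2HSV)
    m={'grey':(hsv[...,1]<90)&(hsv[...,2]>60),'dark':hsv[...,2]<55}[kind]
    o=np.zeros(m.shape,np.uint8); o[y0:y1,x0:x1]=m[y0:y1,x0:x1]; return o
def big(m):
    return max(cv2.findContours(m,cv2.RETR_EXTERNAL,cv2.CHAIN_APPROX_NONE)[0],key=cv2.contourArea)
def world(f):
    v,u=np.mgrid[:384,:512]; o,d=rays(f,np.c_[u.ravel(),v.ravel()])
    return (o+d*f['depth'].reshape(-1,1)).reshape(384,512,3)
```

Run:
```python
from h import *
np.set_printoptions(precision=4,suppress=True)
t=dict(np.load('top0.npz'));s=dict(np.load('side0.npz'))
B={'jar':((235,175,290,228),(245,170,292,208)),'lid':((340,200,400,260),(285,136,332,165)),'tray':((140,195,185,245),(236,288,295,335))}
for k,(bt,bs) in B.items():
    for n,f,b in (('top',t,bt),('side',s,bs)):
        c=big(mask(f,'grey',b)); e=cv2.fitEllipse(cv2.convexHull(c)); r=cv2.minAreaRect(c)
        print(k,n,cv2.boundingRect(c),'ell',np.round(e[0],1),np.round(e[1],1),'rect',np.round(cv2.boxPoints(r),1).tolist())
        for z in {'jar':[.13],'lid':[.021,.025],'tray':[.024]}[k]:
            P=plane(f,c.reshape(-1,2),z)[:,:2].astype(np.float32); print('  z',z,'circ',cv2.minEnclosingCircle(P),'rect',cv2.minAreaRect(P), 'dep',)
for n,f,b in(('top',t,(145,175,175,200)),('side',s,(215,295,245,318))):
    c=big(mask(f,'dark',b));print('fin',n,cv2.boundingRect(c),cv2.minAreaRect(c)); P=plane(f,c.reshape(-1,2),.052)[:,:2].astype(np.float32);print(cv2.minAreaRect(P))
for n,f in(('top',t),('side',s)):
    W=world(f)
    for k,b in zip(B,[B[k][n=='side'] for k in B]):
        w=W[b[1]:b[3],b[0]:b[2]].reshape(-1,3); print(n,k,'z pct',np.percentile(w[:,2],[2,25,50,75,95,99,99.8]))
h=[]
for n,f,b in(('top',t,(130,120,410,260)),('side',s,(150,130,340,340))): h.append(cv2.resize(f['color'][b[1]:b[3],b[0]:b[2],::-1],None,fx=2.8 if n=='top' else 1,fy=2.8 if n=='top' else 1,interpolation=cv2.INTER_CUBIC))
cv2.imwrite('pics/c1.png',h[0])
```

```text
jar top (243, 180, 40, 41) ell [262.6 200.1] [40.3 40.7] rect [[243.0, 180.0], [282.0, 180.0], [282.0, 220.0], [243.0, 220.0]]
  z 0.13 circ ((0.5591362118721008, -0.00397630175575614), 0.05032068118453026) rect ((0.5591243505477905, -0.0035637691617012024), (0.09597185999155045, 0.09836538136005402), 89.35501861572266) dep
jar side (246, 170, 44, 38) ell [267.3 188.3] [45.1 47.4] rect [[246.0, 170.0], [289.0, 170.0], [289.0, 207.0], [246.0, 207.0]]
  z 0.13 circ ((0.5540338158607483, 0.015528830699622631), 0.07135172188282013) rect ((0.5536173582077026, 0.013947516679763794), (0.10518196225166321, 0.12616878747940063), 10.018298149108887) dep
lid top (347, 209, 45, 44) ell [368.8 230.7] [43.7 44.7] rect [[347.0, 209.0], [391.0, 209.0], [391.0, 252.0], [347.0, 252.0]]
  z 0.021 circ ((0.47477877140045166, -0.29684603214263916), 0.06252801418304443) rect ((0.4751186668872833, -0.2976475954055786), (0.12311267107725143, 0.1180483028292656), 88.80781555175781) dep
  z 0.025 circ ((0.4749823212623596, -0.29567497968673706), 0.06229053810238838) rect ((0.4753210246562958, -0.2964735031127
[... 1456 characters left out ...]
5076, 0.2732645273208618), (0.04254450276494026, 0.015367740765213966), 8.605779647827148)
fin side (219, 300, 22, 12) ((229.5, 305.5), (11.0, 21.0), 90.0)
((0.587195634841919, 0.28755566477775574), (0.04329764470458031, 0.024363281205296516), 10.403707504272461)
top jar z pct [-0.0038 -0.0004  0.0023  0.0913  0.1287  0.1317  1.0724]
top lid z pct [-0.0041 -0.001   0.0016  0.0239  0.0451  0.0806  1.0724]
top tray z pct [-0.0037 -0.0004  0.0017  0.0057  0.0238  0.0422  1.0724]
side jar z pct [-0.0013  0.0022  0.0936  0.1168  0.1302  0.1318  0.7282]
side lid z pct [-0.0013  0.0017  0.0237  0.0266  0.048   0.0676  0.7282]
side tray z pct [-0.0017  0.0013  0.0041  0.0171  0.025   0.0524  0.7282]
```

View pics/c1.png

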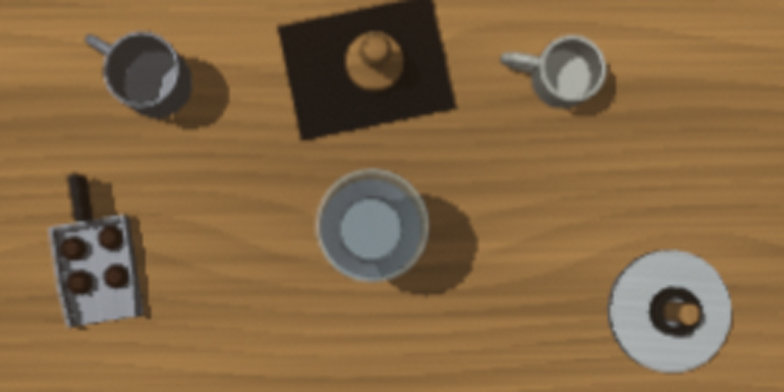

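Crop: tray with four pralines and the fin pointing away from the robot; jar mouth, cover with collar and knob are clear. Jar mouth is at about (0.559,-0.004) and the lids at about (0.475,-0.295), with sizes and heights as stated. Next I move above the fin.

Call:
inch_along(deltas={"steps": [[-0.0517, -0.0221, 0, 0, 0, 0], [-0.0517, -0.0221, 0, 0, 0, 0], [-0.0517, -0.0221, 0, 0, 0, 0], [-0.0517, -0.0221, 0, 0, 0, 0], [-0.0517, -0.0221, 0, 0, 0, 0], [-0.0517, -0.0221, 0, 0, 0, 0], [-0.0517, -0.0221, 0, 0, 0, 0], [-0.0517, -0.0221, 0, 0, 0, 0], [-0.0517, -0.0221, 0, 0, 0, 0], [-0.0517, -0.0221, 0, 0, 0, 0]]}, finger_gap=0.06)

```text
t: 1.35
tool_pos: [0.5948, 0.2778, 0.2495]
eef_rot: [0.112, 0.994, -0.0, -0.0]
contact_force: [1.3, 0.4, -0.1]
opening: 0.0598
gripper_force: 0.0
```

```bash
python3 -c "
from rig import bot
print(bot.get_obs()['qpos'])"
```

```text
[-0.3764039   0.73804602 -0.2503367   1.45893119  0.20295407  0.97092158
  0.66795406]
```

Call:
inch_along(deltas={"steps": [[0, 0, 0, 0, 0, -0.128], [0, 0, 0, 0, 0, -0.128], [0, 0, 0, 0, 0, -0.128], [0, 0, 0, 0, 0, 0]]})

```text
t: 1.85
tool_pos: [0.5935, 0.2789, 0.2494]
eef_rot: [-0.079, 0.997, -0.0, -0.001]
contact_force: [0.1, 0.7, 1.1]
opening: 0.06
gripper_force: 0.0
```

Run:
```python
from rig import bot
from h import *
o=bot.get_obs(); print(o['qpos'].tolist() if hasattr(o['qpos'],'tolist') else o['qpos'],o['tool_pos'],o['eef_rot'])
f=bot.grab_frame('wrist'); np.savez('w1.npz',**f); print(f['fx'],f['T'].round(3).tolist())
cv2.imwrite('pics/w1.png',f['color'][:,:,::-1])
```

```text
[-0.3235709617477711, 0.7472008411984039, -0.35766615563270565, 1.4578624301771033, 0.2880148974758066, 0.9895789224238921, 0.976875510193148] [0.59353196 0.2788838  0.24943292] [-7.92931407e-02  9.96851164e-01 -3.37491239e-05 -5.95172151e-04]
318.6162931894346 [[-0.158, 0.941, 0.299, 0.517], [0.988, 0.15, 0.048, 0.267], [-0.0, 0.303, -0.953, 0.373], [0.0, 0.0, 0.0, 1.0]]
```

View pics/w1.png

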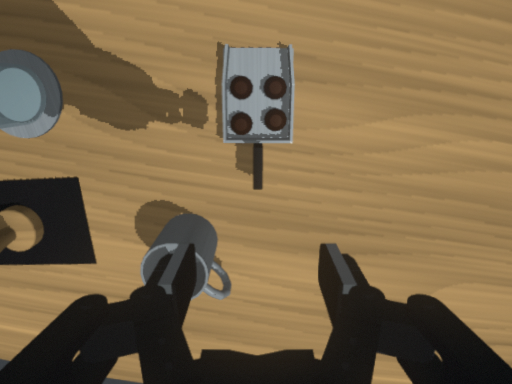

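Wrist view: the fin's top runs (257,145)–(258,188), and the tray spans (220–294, 45–143) with the pralines at (240–275, 87–123). I'll measure the fin and fit the kinematics to check the pour pose.

Run:
```python
from h import *
np.set_printoptions(precision=4,suppress=True)
w=dict(np.load('w1.npz'));t=dict(np.load('top0.npz'))
c=big(mask(w,'dark',(245,140,270,195)));print(cv2.boundingRect(c),cv2.minAreaRect(c))
print('fin z.052',cv2.minAreaRect(plane(w,c.reshape(-1,2),.052)[:,:2].astype(np.float32)))
W=world(w);m=mask(w,'dark',(245,140,270,195))>0;P=W[m];print('depth z',np.percentile(P[:,2],[5,50,95])); print('depth top fin',P[P[:,2]>.045].mean(0))
# fin outer end, top, in two views
y=c.reshape(-1,2);e=y[y[:,1]>=y[:,1].max()-1].mean(0)
ct=big(mask(t,'dark',(145,175,175,200))).reshape(-1,2);et=ct[ct[:,1]<=ct[:,1].min()+1].mean(0)
print('outer end',e,et,cross(w,e,t,et))
g=big(mask(w,'grey',(210,35,300,150)));print(cv2.boundingRect(g)); print('tray',cv2.minAreaRect(plane(w,g.reshape(-1,2),.024)[:,:2].astype(np.float32)))
# kinematics fit
from scipy.spatial.transform import Rotation as R
from itertools import product
Q=[[-1.313,.689,-.195,1.565,.157,.902,-.215],[-0.3764039,0.73804602,-0.2503367,1.45893119,0.20295407,0.97092158,0.66795406],[-0.32357,0.7472,-0.357666,1.457862,0.288015,0.98958,0.976876]]
E=[[.111623,.99375,-.00092,0],[.112,.994,0,0],[-.07929,.99685,0,-.0006]]
for s in product([1,-1],repeat=4):
    Rs=[]
    for q,e in zip(Q,E):
        q=np.array(q)*[s[0],1,s[1],1,s[2],1,s[3]]
        Rs.append(R.from_euler('ZYZYZYZ',q))
    # base yaw a: R_e = Rz(a) Rs Rz(b): compare z axes for a
    for a in(0,np.pi):
        z=[(R.from_euler('z',a)*r).apply([0,0,1]) for r in Rs]
        B=[((R.from_euler('z',a)*r).inv()*R.from_quat(e)).as_rotvec() for r,e in zip(Rs,E)]
        err=np.abs(np.diff(B,axis=0)).sum()
        if err<.15: print(s,a,err,B)
```

```text
(254, 143, 8, 45) ((257.5, 165.0), (44.0, 7.0), 90.0)
fin z.052 ((0.5879093408584595, 0.27916809916496277), (0.046228524297475815, 0.0072011202573776245), 8.913422584533691)
depth z [0.0398 0.0513 0.0525]
depth top fin [0.5881 0.279  0.0522]
outer end [257.5  186.75] [157.5    183.3333] (array([0.6118, 0.2816, 0.041 ]), np.float64(0.004878049191985799))
(221, 44, 74, 100)
tray ((0.5194883942604065, 0.2683528661727905), (0.10082738846540451, 0.07754767686128616), 9.075281143188477)Traceback (most recent call last):
  File "<stdin>", line 21, in <module>
  File "scipy/spatial/transform/_rotation.pyx", line 1413, in scipy.spatial.transform._rotation.Rotation.from_euler
ValueError: Expected axis specification to be a non-empty string of upto 3 characters, got ZYZYZYZ
```

Create kin.py:
```python
import numpy as np
from scipy.spatial.transform import Rotation as R
from scipy.optimize import least_squares
from itertools import product
def chain(q,s,h,a,b,c):
    p=np.array([0,0,h],float);r=R.identity();sg=[s[0],1,s[1],1,s[2],1,s[3]]
    L=[0,0,a,0,b,0,c]
    for i in range(7):
        r=r*R.from_euler('ZYZYZYZ'[i],sg[i]*q[i])
        p=p+r.apply([0,0,L[i]])
    return p,r
```

Run:
```python
from kin import *
np.set_printoptions(precision=4,suppress=True)
Q=[[-1.313,.689,-.195,1.565,.157,.902,-.215],[-0.3764039,0.73804602,-0.2503367,1.45893119,0.20295407,0.97092158,0.66795406],[-0.32357,0.7472,-0.357666,1.457862,0.288015,0.98958,0.976876]]
E=[[.111623,.99375,-.00092,0],[.112,.994,0,0],[-.07929,.99685,0,-.0006]]
P=[[.1386,.6088,.2492],[.5948,.2778,.2495],[.5935,.2789,.2494]]
out=[]
for s in product([1,-1],repeat=4):
    def f(x):
        o=[]
        for q,e,p in zip(Q,E,P):
            pp,r=chain(q,s,*x[2:6]); B=R.from_euler('z',x[0])
            o+=list(B.apply(pp)-p)+list((R.from_quat(e).inv()*B*r*R.from_euler('z',x[1])).as_rotvec()*.3)
        return o
    for a,b in product((0,1.57,3.14,-1.57),repeat=2):
        v=least_squares(f,[a,b,.35,.4,.4,.25]); out.append((v.cost,s,v.x))
out.sort(key=lambda t:t[0])
for o in out[:4]: print(o)
```

```text
(np.float64(4.440582973641563e-06), (-1, -1, -1, -1), array([-0.0725,  1.4985, -0.0907,  0.5563,  0.3508, -0.1265]))
(np.float64(4.440582973641925e-06), (-1, -1, -1, -1), array([-0.0725,  1.4985, -0.0907,  0.5563,  0.3508, -0.1265]))
(np.float64(4.440582973643373e-06), (-1, -1, -1, -1), array([-0.0725,  1.4985, -0.0907,  0.5563,  0.3508, -0.1265]))
(np.float64(4.440582973644051e-06), (-1, -1, -1, -1), array([-0.0725,  1.4985, -0.0907,  0.5563,  0.3508, -0.1265]))
```

Call:
inch_along(deltas={"steps": [[0, 0.003, 0.052, 0, 0, 0], [0, 0, 0.054, 0, 0, 0], [0, 0, 0.054, 0, 0, 0], [0, 0, 0.054, 0, 0, 0], [0, 0, 0, 0, 0, 0]]}, finger_gap=0.05)

```text
t: 2.52
tool_pos: [0.5899, 0.2802, 0.0317]
eef_rot: [-0.08, 0.997, -0.002, -0.004]
contact_force: [-0.6, -0.0, 0.1]
opening: 0.05
gripper_force: 0.0
```

Call:
inch_along(deltas={"steps": [[0, 0, 0, 0, 0, 0], [0, 0, 0, 0, 0, 0], [0, 0, 0, 0, 0, 0], [0, 0, 0, 0, 0, 0], [0, 0, 0, 0, 0, 0]]}, finger_gap=0.0, force=80)

```text
t: 3.15
tool_pos: [0.5951, 0.2829, 0.0391]
eef_rot: [-0.08, 0.997, 0.001, 0.002]
contact_force: [-0.4, -0.4, 6.8]
opening: 0.0089
gripper_force: 77.8
```

Call:
inch_along(deltas={"steps": [[0, 0, -0.02, 0, 0, 0], [0, 0, -0.03, 0, 0, 0], [0, 0, -0.05, 0, 0, 0], [0, 0, -0.05, 0, 0, 0], [0, 0, -0.05, 0, 0, 0], [0, 0, 0, 0, 0, 0]]})

```text
t: 3.9
tool_pos: [0.5957, 0.284, 0.2427]
eef_rot: [-0.08, 0.997, 0.003, 0.005]
contact_force: [0.1, -0.0, -2.2]
opening: 0.0085
gripper_force: 78.0
```

Run:
```python
from rig import bot
from h import *
o=bot.get_obs(); print(o['qpos'].tolist(),o['tool_pos'],o['eef_rot'])
f=bot.grab_frame('side'); cv2.imwrite('pics/s2.png',f['color'][:,:,::-1])
```

```text
[-0.3278103348598526, 0.7547935524219528, -0.35937132754142326, 1.464861037364088, 0.29823105490661, 0.964082509369449, 0.9650973885175401] [0.59567667 0.28402516 0.24269617] [-0.07983103  0.99679132  0.00266973  0.00518989]
```

View pics/s2.png

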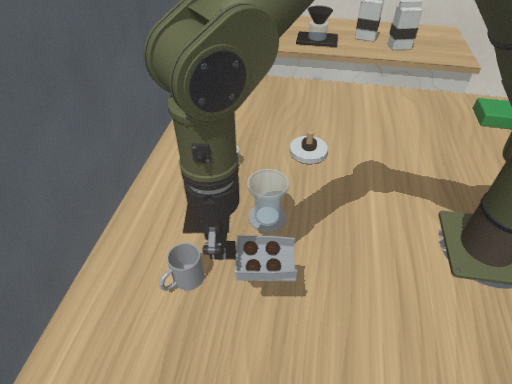

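Create ik.py:
```python
from kin import *
np.set_printoptions(precision=3,suppress=True)
lo=np.array([-3.01,-.46,-1.47,.13,-1,.04,-2.66])+.05;hi=np.array([3.01,2.08,1.51,2.56,4.14,2.09,2.66])-.05
S=(-1,)*4
Q=[[-1.313,.689,-.195,1.565,.157,.902,-.215],[-0.3764,0.73805,-0.25034,1.45893,0.20295,0.97092,0.66795],[-0.32357,0.7472,-0.357666,1.457862,0.288015,0.98958,0.976876],[-0.32781,.75479,-.35937,1.46486,.29823,.96408,.9651]]
E=[[.111623,.99375,-.00092,0],[.112,.994,0,0],[-.07929,.99685,0,-.0006],[-.0798,.9968,.0027,.0052]]
P=[[.1386,.6088,.2492],[.5948,.2778,.2495],[.5935,.2789,.2494],[.5957,.2840,.2427]]
for q,e,p in zip(Q,E,P):
    pp,r=chain(q,S,.44,.442,.442,.25); z=r*R.from_euler('z',np.pi/2); print(pp,p,(R.from_quat(e).inv()*z).as_rotvec())
def ik(p,rot,q0,L=(.44,.442,.442,.25)):
    f=lambda q:np.r_[(lambda a:np.r_[a[0]-p,((rot.inv()*a[1]*R.from_euler('z',np.pi/2)).as_rotvec())*.3])(chain(q,S,*L)),.01*(q-q0)]
    v=least_squares(f,np.clip(q0,lo,hi),bounds=(lo,hi)); return v.x,np.abs(v.fun[:6]).max()
```

Run:
```python
from ik import *
J=np.array([.559,-.004])
for name,yaw in(('out',0),('+y',np.pi/2),('-y',-np.pi/2),('in',np.pi)):
    u=np.array([np.cos(yaw),np.sin(yaw),0]) # spout dir level
    for tilt in (0,.5,.8,1.05):
        x=u*np.cos(tilt)-np.array([0,0,np.sin(tilt)]); z=-np.array([0,0,1])*np.cos(tilt)-u*np.sin(tilt); y=np.cross(z,x)
        rot=R.from_matrix(np.c_[x,y,z])
        sp=np.r_[J,.15]-.02*u          # spout edge point
        tcp=sp-.125*x+(-.034)*z        # spout -> tcp
        best=min((ik(tcp,rot,np.array(g)) for g in ([0,.75,-.3,1.46,.3,.96,1-1.5],[0,.75,.3,1.46,-.3,.96,0],[0,.75,0,1.46,1,.96,1],[0,.75,0,1.46,0,1.5,-2],[0,.75,-.3,1.46,.3,.96,2.4])),key=lambda v:v[1])
        print(name,tilt,tcp,best[0],round(best[1],4))
```

```text
[0.074 0.619 0.257] [0.1386, 0.6088, 0.2492] [-0.003  0.001  0.   ]
[0.56  0.338 0.267] [0.5948, 0.2778, 0.2495] [ 0.     0.001 -0.001]
[0.554 0.348 0.271] [0.5935, 0.2789, 0.2494] [ 0. -0. -0.]
[0.553 0.352 0.264] [0.5957, 0.284, 0.2427] [ 0.  0. -0.]
out 0 [ 0.414 -0.004  0.184] [-0.084  0.505  0.108  2.165 -0.118  0.478 -1.455] 0.0005
out 0.5 [ 0.446 -0.004  0.24 ] [ 0.086  0.664 -0.103  1.752  0.062  1.231 -1.618] 0.0002
out 0.8 [ 0.476 -0.004  0.263] [ 0.075  0.842 -0.103  1.471  0.058  1.633 -1.618] 0.0001
out 1.05 [ 0.506 -0.004  0.275] [ 0.066  1.018 -0.106  1.222  0.058  1.955 -1.622] 0.0002
+y 0 [ 0.559 -0.149  0.184] [ 0.112  0.734  0.197  1.714 -0.201  0.714  0.411] 0.0002
+y 0.5 [ 0.559 -0.117  0.24 ] [ 0.018  0.651 -0.028  1.77   0.709  0.861 -0.516] 0.0002
+y 0.8 [ 0.559 -0.087  0.263] [-0.194  0.701  0.039  1.749  0.9    1.076 -0.767] 0.0003
+y 1.05 [ 0.559 -0.057  0.275] [-0.346  0.791  0.089  1.701  0.988  1.277 -0.897] 0.0003
-y 0 [0.559 0.141 0.184] [ 0.037  0.758 -0.379  1.72   0.388  0.739  2.603] 0.0001
-y 0.5 [0.559 0.109 0.24 ] [-0.01   0.652  0.038  1.77  -0.712  0.871 -2.61 ] 0.0003
-y 0.8 [0.559 0.079 0.263] [ 0.22   0.703 -0.054  1.745 -0.882  1.079 -2.375] 0.0004
-y 1.05 [0.559 0.049 0.275] [ 0.395  0.798 -0.137  1.694 -0.95   1.265 -2.258] 0.0004
in 0 [ 0.704 -0.004  0.184] [ 0.027  0.93  -0.035  1.299  0.034  0.913  1.557] 0.0003
in 0.5 [ 0.672 -0.004  0.24 ] [ 0.277  0.671 -0.349  1.789  0.762  0.276  0.931] 0.0004
in 0.8 [ 0.642 -0.004  0.263] [ 0.689  0.745 -0.835  2.036  2.261  0.473 -0.35 ] 0.0019
in 1.05 [ 0.612 -0.004  0.275] [ 1.031  1.208 -1.257  2.208  2.673  0.951 -0.215] 0.0014
```

Call:
inch_along(deltas={"steps": [[0.005, -0.02, 0, 0, 0, 0], [0.009, -0.035, 0, 0, 0, 0], [0.013, -0.054, 0, 0, 0, 0], [0.0135, -0.054, 0, 0, 0, 0], [0.0135, -0.054, 0, 0, 0, 0], [0.0135, -0.054, 0, 0, 0, 0], [0.0135, -0.054, 0, 0, 0, 0], [0.0135, -0.054, 0, 0, 0, 0], [0.009, -0.035, 0, 0, 0, 0], [0.005, -0.018, 0, 0, 0, 0]]})

```text
t: 5.2
tool_pos: [0.5524, -0.1655, 0.2345]
eef_rot: [-0.078, 0.997, -0.0, -0.002]
contact_force: [0.2, 1.4, -1.6]
opening: 0.0088
gripper_force: 78.0
```

Call:
inch_along(deltas={"steps": [[0, 0, 0, 0, 0, 0.08], [0, 0, 0, 0, 0, 0.16], [0, 0, 0, 0, 0, 0.18], [0, 0, 0, 0, 0, 0.18], [0, 0, 0, 0, 0, 0.18], [0, 0, 0, 0, 0, 0.18], [0, 0, 0, 0, 0, 0.18], [0, 0, 0, 0, 0, 0.18], [0, 0, 0, 0, 0, 0.18], [0, 0, 0, 0, 0, 0.13]]})

```text
t: 6.45
tool_pos: [0.5542, -0.1603, 0.2351]
eef_rot: [0.672, 0.741, -0.0, -0.001]
contact_force: [-0.3, -0.1, -1.2]
opening: 0.0088
gripper_force: 78.0
```

Call:
inch_along(deltas={"steps": [[0, 0, 0, 0, 0, 0.1], [0, 0, 0, 0, 0, 0], [0, 0, 0, 0, 0, 0]]})

```text
t: 6.82
tool_pos: [0.5547, -0.161, 0.2355]
eef_rot: [0.706, 0.708, -0.0, -0.001]
contact_force: [0.2, 0.2, -1.3]
opening: 0.0089
gripper_force: 78.0
```

Run:
```python
from rig import bot
from h import *
from ik import R
o=bot.get_obs(); print(o['qpos'],o['tool_pos']);print(R.from_quat(o['eef_rot']).as_matrix())
for n in('top','side'):
  f=bot.grab_frame(n); cv2.imwrite(f'pics/{n}3.png',f['color'][:,:,::-1]); np.savez(n+'3.npz',**f)
a=cv2.imread('pics/top3.png')[100:300,130:410];b=cv2.imread('pics/side3.png')[100:300,160:440]
cv2.imwrite('pics/c3.png',cv2.resize(np.vstack([a,b]),None,fx=1.5,fy=1.5))
```

```text
[0.074 0.619 0.257] [0.1386, 0.6088, 0.2492] [-0.003  0.001  0.   ]
[0.56  0.338 0.267] [0.5948, 0.2778, 0.2495] [ 0.     0.001 -0.001]
[0.554 0.348 0.271] [0.5935, 0.2789, 0.2494] [ 0. -0. -0.]
[0.553 0.352 0.264] [0.5957, 0.284, 0.2427] [ 0.  0. -0.]
[ 0.148  0.644  0.093  1.737 -0.082  0.766  0.285] [ 0.555 -0.161  0.236]
[[-0.004  1.    -0.001]
 [ 1.     0.004  0.001]
 [ 0.001 -0.001 -1.   ]]
```

View pics/c3.png

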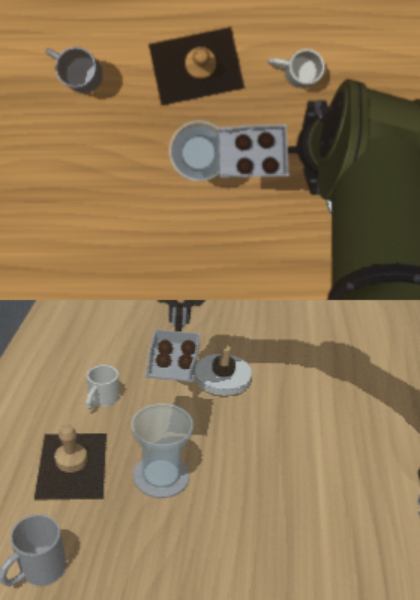

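Pralines sit in the tray with the spout edge next to the jar mouth (crop pixels (220,150) in the top view). Now I move over the mouth and tilt, then pivot about the spout.

Call:
inch_along(deltas={"steps": [[0.013, 0.004, 0, 0, 0, 0], [0.013, 0, 0, 0, 0, 0], [0.014, 0, 0, 0, 0, 0], [0, 0, 0, 0, 0, 0], [0, 0, 0, 0, -0.1, 0], [0, 0, 0, 0, -0.1, 0], [0, 0, 0, 0, -0.1, 0], [0, 0, 0, 0, -0.1, 0], [0, 0, 0, 0, -0.1, 0], [0, 0, 0, 0, 0, 0]]})

```text
t: 8.18
tool_pos: [0.5595, -0.1187, 0.2348]
eef_rot: [0.683, 0.687, -0.175, 0.175]
contact_force: [0.6, -0.3, -1.1]
opening: 0.0094
gripper_force: 78.1
```

Run:
```python
from rig import bot
from h import *
from scipy.spatial.transform import Rotation as R
o=bot.get_obs(); r=R.from_quat(o['eef_rot']);print(o['qpos'].round(3),o['tool_pos'],'spout',o['tool_pos']+r.apply([.125,0,.036]),r.as_matrix()[:,0].round(3))
f=bot.grab_frame('side'); cv2.imwrite('pics/side4.png',cv2.resize(f['color'][100:300,160:440,::-1],None,fx=2,fy=2))
```

```text
[-0.439  0.738  0.525  1.842  0.253  0.664 -0.228] [ 0.55946398 -0.11874314  0.2347711 ] spout [ 0.5587325  -0.02623123  0.14332706] [-0.006  0.878 -0.479]
```

View pics/side4.png

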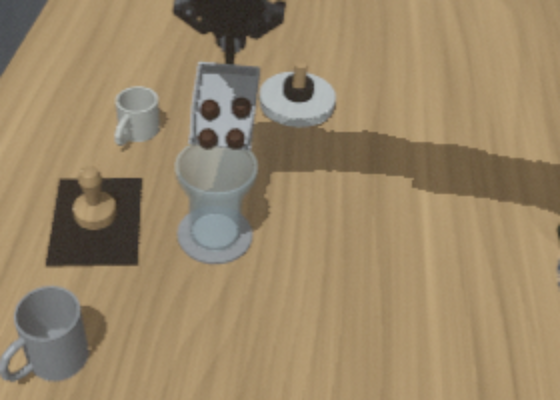

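Add to h.py:
```python
def proj(f,P):
    T=f['T'];c=(np.atleast_2d(P)-T[:3,3])@T[:3,:3]; u=c[:,:2]/c[:,2:]; u=u*(1+f['k1']*(u**2).sum(1,keepdims=True))
    return u*[f['fx'],f['fy']]+[f['cx'],f['cy']]
```

Run:
```python
from rig import bot
from h import *
f=bot.grab_frame('side')
im=cv2.resize(f['color'],None,fx=2,fy=2,interpolation=cv2.INTER_CUBIC)
for P in ([.5587,-.0262,.1433],[.559-.031,-.0262,.1433],[.559+.031,-.0262,.1433],[.559,-.054,.13],[.559,.046,.13],[.509,-.004,.13],[.609,-.004,.13]):
    p=proj(f,P)[0]; print(P,p,(p-[160,100])*2)
W=world(f)
m=(W[...,2]>.135)&(W[...,2]<.25)&(np.hypot(W[...,0]-.559,W[...,1]+.05)<.1)
P=W[m]; print(len(P)); i=P[:,2]<.15; print('low pts',P[i][:,:].min(0),P[i].max(0), np.percentile(P[:,0],[2,98]))
t=bot.grab_frame('top'); W=world(t); 
m=(W[...,2]>.13)&(W[...,2]<.21)&(np.abs(W[...,0]-.559)<.06)&(np.abs(W[...,1]+.05)<.1); P=W[m]
for a in np.arange(-.1,.02,.01):
    s=P[(P[:,1]>=a)&(P[:,1]<a+.01)]
    if len(s): print(round(a,3),len(s),np.percentile(s[:,2],[10,50,90]).round(4),s[:,0].min().round(4),s[:,0].max().round(4))
cv2.imwrite('pics/t5.png',cv2.resize(t['color'][140:260,200:350,::-1],None,fx=4,fy=4,interpolation=cv2.INTER_CUBIC))
```

```text
[0.5587, -0.0262, 0.1433] [268.34118438 172.04288419] [216.68236875 144.08576838]
[0.528, -0.0262, 0.1433] [280.86073551 173.50182612] [241.72147102 147.00365224]
[0.5900000000000001, -0.0262, 0.1433] [255.69365079 170.57221529] [191.38730158 141.14443058]
[0.559, -0.054, 0.13] [269.86731566 168.72975222] [219.73463132 137.45950445]
[0.559, 0.046, 0.13] [263.23800639 196.72862348] [206.47601279 193.45724696]
[0.509, -0.004, 0.13] [287.26195334 184.64704628] [254.52390667 169.29409256]
[0.609, -0.004, 0.13] [246.4147086  179.73597738] [172.82941719 159.47195477]
1592
low pts [ 0.5204451  -0.04204556  0.13640482] [0.59589153 0.00108204 0.14999486] [0.52076274 0.59380476]
```

View pics/t5.png

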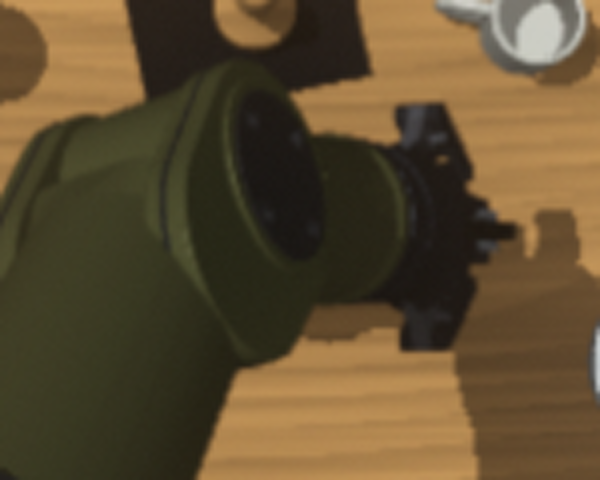

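Top view is blocked by the arm; the side view and depth (tray x 0.520–0.596) put the tray centred on the mouth. Pivoting about the spout.

Call:
inch_along(deltas={"steps": [[0.0036, 0, -0.0125, 0, -0.1, 0], [0.0036, 0, -0.0125, 0, -0.1, 0], [0.0036, 0, -0.0125, 0, -0.1, 0], [0.0036, 0, -0.0125, 0, -0.1, 0], [0.0036, 0, -0.0125, 0, -0.1, 0], [0, 0, 0, 0, 0, 0], [0, 0, 0, 0, 0, 0], [0, 0, 0, 0, 0, 0], [0, 0, 0, 0, 0, 0], [0, 0, 0, 0, 0, 0]]})

```text
t: 9.57
tool_pos: [0.5589, -0.0686, 0.2721]
eef_rot: [0.621, 0.621, -0.339, 0.339]
contact_force: [-0.2, -0.1, -1.0]
opening: 0.0088
gripper_force: 78.2
```

Run:
```python
from rig import bot
from h import *
from scipy.spatial.transform import Rotation as R
o=bot.get_obs(); r=R.from_quat(o['eef_rot']);print(o['qpos'].round(3),o['tool_pos'],'spout',o['tool_pos']+r.apply([.125,0,.036]),r.as_matrix()[:,0].round(3))
f=bot.grab_frame('side'); cv2.imwrite('pics/side6.png',cv2.resize(f['color'][100:300,160:440,::-1],None,fx=2,fy=2))
```

```text
[-0.836  0.983  0.821  1.798  0.421  0.855 -0.534] [ 0.55890943 -0.06858784  0.27205343] spout [ 0.55895829 -0.03124202  0.1474489 ] [ 0.     0.541 -0.841]
```

View pics/side6.png

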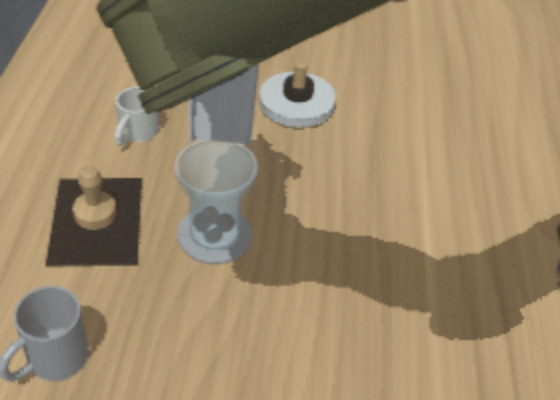

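Side view: the tray is empty and the pralines lie at the bottom of the jar's narrow body, crop (215,222). Now I lift, level the tray and check numerically that all four are in.

Call:
inch_along(deltas={"steps": [[-0.025, 0, -0.016, 0, 0, 0], [-0.025, 0, -0.016, 0, 0, 0], [0, 0, 0, 0, 0.15, 0], [0, 0, 0, 0, 0.15, 0], [0, 0, 0, 0, 0.15, 0], [0, 0, 0, 0, 0.15, 0], [0, 0, 0, 0, 0.15, 0], [0, 0, 0, 0, 0.15, 0], [0, 0, 0, 0, 0.1, 0], [0, 0, 0, 0, 0, 0]]})

```text
t: 10.88
tool_pos: [0.5582, -0.0718, 0.3315]
eef_rot: [0.709, 0.705, -0.001, 0.001]
contact_force: [-0.1, 0.2, -1.1]
opening: 0.009
gripper_force: 78.1
```

Call:
inch_along(deltas={"steps": [[0.03, -0.006, 0, 0, 0, 0], [0.045, -0.01, 0, 0, 0, 0], [0.055, -0.012, 0, 0, 0, 0], [0.055, -0.012, 0, 0, 0, 0], [0.05, -0.011, 0, 0, 0, 0], [0.034, -0.008, 0, 0, 0, 0], [0, 0, 0, 0, 0, 0], [0, 0, 0, 0, 0, 0]]})

```text
t: 11.88
tool_pos: [0.4993, 0.2007, 0.3309]
eef_rot: [0.706, 0.708, -0.001, 0.001]
contact_force: [-0.7, -1.2, -1.2]
opening: 0.0089
gripper_force: 78.1
```

Run:
```python
from rig import bot
from h import *
from scipy.spatial.transform import Rotation as R
o=bot.get_obs(); r=R.from_quat(o['eef_rot']);print(o['qpos'].round(3),o['tool_pos'],r.as_matrix().round(3).tolist())
for n in('top','side'):
    f=bot.grab_frame(n);np.savez(n+'7.npz',**f);g=cv2.cvtColor(f['color'],cv2.COLOR_RGB2GRAY)
    p=proj(f,[[.559,-.004,.02]])[0].astype(int);print(n,p);print(g[p[1]-13:p[1]+14:1,p[0]-13:p[0]+14])
```

```text
[-0.668  0.492  0.319  1.734 -0.181  0.946 -0.276] [0.49925065 0.20066457 0.33087454] [[-0.002, 1.0, -0.0], [1.0, 0.002, -0.002], [-0.002, -0.0, -1.0]]
top [262 201]
[[113 104 105 109 109 108 109 107 107 107 107 107 108 110 111 113 115 117
  118 119 120 123 123 124 119 116 119]
 [106 107 108 109 109 109 109 107 107 105 106 106 105 105 107 109 113 114
  115 119 120 122 124 126 124 117 112]
 [109 110 109 108 109 109 108 107 103 101 100  96  87  89  93  97  97  99
  105 115 118 121 122 123 120 109 105]
 [110 109 108 107 108 107 104  96  78  73  70  70  76 105 125 126 112  95
   92 100 104 106 108 109 108 103 102]
 [109 108 108 107 106  99  79  63  45  40  37  42  54  86 123 147 140 128
  115  94  91  94  97  99 100 101 102]
 [109 109 108 107 105  90  50  35  31  30  29  31  34  49  97 14
[... 4789 characters left out ...]
 155 156 159 159 160]
 [157 155 146 112  99 103 107 143 156 157 158 154 157 158 157 158 156 155
  157 157 157 155 158 158 160 158 159]
 [156 156 138 102 101 102 140 159 157 158 156 156 157 157 159 154 156 156
  159 158 155 157 156 159 159 159 160]
 [155 157 132  95 118 120 140 158 157 157 157 156 157 157 158 157 156 155
  156 156 154 156 156 159 160 158 157]
 [158 158 126  85  92 107 144 158 157 160 157 157 159 158 155 154 154 157
  156 157 155 156 157 156 160 160 157]
 [156 148 119  84  96 140 159 157 157 156 158 156 156 158 157 156 158 158
  155 156 155 156 157 158 157 158 155]
 [152 145 116  99 104 139 160 157 157 154 157 156 156 158 157 155 156 157
  157 157 156 159 158 158 159 159 159]]
```

Top view shows four separate dark blobs in the jar body. Next I set the tray down.

Call:
inch_along(deltas={"steps": [[0, 0, 0.04, 0, 0, 0], [0, 0, 0.055, 0, 0, 0], [0, 0, 0.055, 0, 0, 0], [0, 0, 0.055, 0, 0, 0], [0, 0, 0.045, 0, 0, 0], [0, 0, 0.025, 0, 0, 0], [0, 0, 0.008, 0, 0, 0], [0, 0, 0, 0, 0, 0], [0, 0, 0, 0, 0, 0]]})

```text
t: 13.1
tool_pos: [0.5007, 0.2008, 0.0494]
eef_rot: [0.707, 0.707, 0.001, 0.001]
contact_force: [-0.0, 0.2, -1.1]
opening: 0.0085
gripper_force: 78.1
```

Call:
inch_along(deltas={"steps": [[0, 0, 0.003, 0, 0, 0], [0, 0, 0.003, 0, 0, 0], [0, 0, 0, 0, 0, 0]]})

```text
t: 13.48
tool_pos: [0.4996, 0.2008, 0.0422]
eef_rot: [0.707, 0.707, -0.0, -0.0]
contact_force: [0.1, -0.0, -0.4]
opening: 0.0089
gripper_force: 78.1
```

Call:
inch_along(deltas={"steps": [[0, 0, 0.002, 0, 0, 0], [0, 0, 0.002, 0, 0, 0], [0, 0, 0, 0, 0, 0]]})

```text
t: 13.85
tool_pos: [0.4998, 0.2007, 0.0389]
eef_rot: [0.707, 0.707, 0.0, -0.0]
contact_force: [-1.8, -1.1, 6.8]
opening: 0.0089
gripper_force: 79.5
```

Run:
```python
from rig import bot
from h import *
f=bot.grab_frame('side');W=world(f)
m=(np.abs(W[...,0]-.5)<.03)&(np.abs(W[...,1]-.275)<.04);P=W[m];print(len(P),np.percentile(P[:,2],[10,50,90]));c,*_=np.linalg.lstsq(np.c_[P[:,:2],np.ones(len(P))],P[:,2],rcond=None);print(c)
o=W[(np.abs(W[...,0]-.40)<.03)&(np.abs(W[...,1]-.275)<.04)];print('table z',np.median(o[:,2]))
```

```text
4643 [0.00370272 0.35034791 0.43502594]
[-0.86726468 -6.05628383  2.2207873 ]
table z 0.0018419007241216034
```

Call:
inch_along(deltas={"steps": [[0, 0, 0, 0, 0, 0], [0, 0, 0, 0, 0, 0], [0, 0, -0.02, 0, 0, 0], [0, 0, -0.04, 0, 0, 0], [0, 0, -0.05, 0, 0, 0], [0, 0, -0.05, 0, 0, 0], [0, 0, -0.05, 0, 0, 0]]}, finger_gap=0.05)

```text
t: 14.78
tool_pos: [0.4994, 0.2007, 0.2497]
eef_rot: [0.707, 0.708, -0.0, -0.0]
contact_force: [1.0, 0.9, 0.3]
opening: 0.0507
gripper_force: 0.0
```

Call:
inch_along(deltas={"steps": [[-0.04, -0.0025, 0, 0, 0, 0], [-0.055, -0.003, 0, 0, 0, 0], [-0.055, -0.003, 0, 0, 0, 0], [-0.055, -0.003, 0, 0, 0, 0], [-0.055, -0.003, 0, 0, 0, 0], [-0.055, -0.003, 0, 0, 0, 0], [-0.055, -0.003, 0, 0, 0, 0], [-0.055, -0.003, 0, 0, 0, 0], [-0.05, -0.0025, 0, 0, 0, 0], [-0.021, 0, 0, 0, 0, 0]]})

```text
t: 16.02
tool_pos: [0.4729, -0.2989, 0.2481]
eef_rot: [0.708, 0.706, -0.001, 0.0]
contact_force: [0.2, 0.1, 0.8]
opening: 0.0502
gripper_force: 0.0
```

Call:
inch_along(deltas={"steps": [[0, 0, 0, 0, 0, 0]]})

```text
t: 16.15
tool_pos: [0.4739, -0.296, 0.2479]
eef_rot: [0.708, 0.707, -0.0, -0.0]
contact_force: [1.0, 1.6, -0.3]
opening: 0.0502
gripper_force: 0.0
```

Run:
```python
from rig import bot
from h import *
np.set_printoptions(precision=4,suppress=True)
o=bot.get_obs();print(o['tool_pos'],o['qpos'])
s=bot.grab_frame('side');np.savez('s8.npz',**s);w=bot.grab_frame('wrist');np.savez('w8.npz',**w)
cv2.imwrite('pics/w8.png',w['color'][:,:,::-1])
p=proj(w,[[.475,-.296,.025],[.475,-.296,.088]]);print(p)
b=[int(v) for v in (p[0,0]-75,p[0,1]-75,p[0,0]+75,p[0,1]+75)];b=[max(0,v) for v in b]
c=big(mask(w,'grey',b));print(cv2.boundingRect(c),len(c)); print('cover',cv2.minEnclosingCircle(plane(w,c.reshape(-1,2),.025)[:,:2].astype(np.float32)))
W=world(w)
near=np.hypot(W[...,0]-.475,W[...,1]+.296)<.07
for lo,hi in((.015,.03),(.04,.052),(.076,.09)):
    P=W[near&(W[...,2]>lo)&(W[...,2]<hi)]; 
    if len(P): print(lo,len(P),np.median(P[:,2]),'circ',cv2.minEnclosingCircle(P[:,:2].astype(np.float32)),P.mean(0))
# tray in side view
W=world(s);P=W[(np.abs(W[...,0]-.5)<.02)&(np.abs(W[...,1]-.275)<.03)];print('tray floor',len(P),np.percentile(P[:,2],[5,50,95]))
```

```text
[ 0.4739 -0.296   0.2479] [ 0.3532  0.6107  0.2044  1.7835 -0.1689  0.7646  0.6426]
[[257.3747 168.0066]
 [257.4355 183.4752]]
(202, 114, 108, 106) 300
cover ((0.4733796715736389, -0.29718807339668274), 0.060710471123456955)
0.015 7225 0.024128626174091672 circ ((0.47280532121658325, -0.2979489862918854), 0.060189276933670044) [ 0.4732 -0.2941  0.0241]
0.04 929 0.04592391790321132 circ ((0.47311675548553467, -0.2979871928691864), 0.02412530593574047) [ 0.473  -0.2947  0.0458]
0.076 334 0.0811807647962062 circ ((0.47299814224243164, -0.29783016443252563), 0.010026919655501842) [ 0.4731 -0.2972  0.081 ]
tray floor 505 [0.0018 0.0037 0.0057]
```

View pics/w8.png

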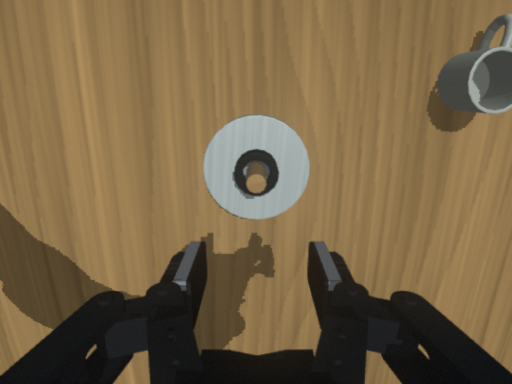

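Wrist view: cover disc centred near (256,167), collar and knob concentric with the knob top at (256,183). Measured knob axis is (0.473,-0.298), top 0.081 and radius 10 mm, all as stated. The tray floor reads 4 mm, so it lies flat on the table.

Call:
inch_along(deltas={"steps": [[-0.002, -0.001, 0.04, 0, 0, 0], [0, 0, 0.05, 0, 0, 0], [0, 0, 0.05, 0, 0, 0], [0, 0, 0.03, 0, 0, 0], [0, 0, 0.007, 0, 0, 0], [0, 0, 0, 0, 0, 0]]}, finger_gap=0.04)

```text
t: 17.0
tool_pos: [0.474, -0.2961, 0.0717]
eef_rot: [0.706, 0.708, 0.0, -0.0]
contact_force: [-0.3, 0.3, 0.6]
opening: 0.0403
gripper_force: 0.0
```

Call:
inch_along(deltas={"steps": [[0, 0, 0, 0, 0, 0], [0, 0, 0, 0, 0, 0], [0, 0, 0, 0, 0, 0], [0, 0, 0, 0, 0, 0]]}, finger_gap=0, force=90)

```text
t: 17.5
tool_pos: [0.4737, -0.2974, 0.0727]
eef_rot: [0.707, 0.707, 0.0, 0.001]
contact_force: [-1.1, 1.8, 7.1]
opening: 0.0174
gripper_force: 88.0
```

Call:
inch_along(deltas={"steps": [[0, 0, -0.02, 0, 0, 0], [0, 0, -0.04, 0, 0, 0], [0, 0, -0.055, 0, 0, 0], [0, 0, -0.055, 0, 0, 0], [0, 0, -0.04, 0, 0, 0], [0, 0, -0.01, 0, 0, 0]]})

```text
t: 18.25
tool_pos: [0.474, -0.2979, 0.2938]
eef_rot: [0.707, 0.707, 0.001, 0.002]
contact_force: [0.1, -0.1, -4.1]
opening: 0.0175
gripper_force: 88.5
```

Call:
inch_along(deltas={"steps": [[0.03, 0.012, 0, 0, 0, 0], [0.045, 0.018, 0, 0, 0, 0], [0.055, 0.022, 0, 0, 0, 0], [0.045, 0.018, 0, 0, 0, 0], [0.032, 0.014, 0, 0, 0, 0], [0, 0, 0, 0, 0, 0], [0, 0, 0, 0, 0, 0]]})

```text
t: 19.12
tool_pos: [0.5558, -0.0908, 0.2898]
eef_rot: [0.707, 0.707, -0.001, -0.001]
contact_force: [-0.3, -1.2, -4.9]
opening: 0.0175
gripper_force: 88.5
```

Run:
```python
from rig import bot
from h import *
from scipy.optimize import least_squares
np.set_printoptions(precision=4,suppress=True)
o=bot.get_obs();print(o['tool_pos'],o['eef_rot'],o['contact_force'],o['moment'])
w=bot.grab_frame('wrist');np.savez('w9.npz',**w);W=world(w)
def fit(P,z=None):
    v=least_squares(lambda x:np.hypot(P[:,0]-x[0],P[:,1]-x[1])-x[2],[.559,-.004,.05],loss='soft_l1',f_scale=.001);return v.x,np.sqrt(np.mean(v.fun**2)),len(P)
near=np.hypot(W[...,0]-.559,W[...,1]+.004)<.06
P=W[near&(W[...,2]>.124)&(W[...,2]<.137)];print('wrist rim depth',fit(P),np.median(P[:,2]),P.min(0),P.max(0))
g=mask(w,'grey',(150,0,380,200));c=big(g).reshape(-1,2);print(cv2.boundingRect(c));Q=plane(w,c,.13);r=np.hypot(Q[:,0]-.559,Q[:,1]+.004);print('edge',fit(Q[(r>.042)&(r<.06)&(c[:,1]>1)]))
for n in('top0','side0','side7','top7'):
    f=dict(np.load(n+'.npz'));W=world(f);P=W[(np.hypot(W[...,0]-.559,W[...,1]+.004)<.06)&(W[...,2]>.124)&(W[...,2]<.137)];print(n,fit(P))
```

```text
[ 0.5558 -0.0908  0.2898] [ 0.7069  0.7073 -0.0013 -0.0009] [-0.3213 -1.2422 -4.8916] [-0.0205 -0.0141  0.0074]
wrist rim depth (array([ 0.5583, -0.0035,  0.0473]), np.float64(0.001238106379825563), 1657) 0.1289165157380362 [ 0.5087 -0.0455  0.124 ] [0.6076 0.0462 0.132 ]
(156, 18, 197, 182)
edge (array([ 0.5582, -0.004 ,  0.0496]), np.float64(0.0017379043061945562), 296)
top0 (array([ 0.5598, -0.0041,  0.0478]), np.float64(0.0011674086739092418), 199)
side0 (array([ 0.5574, -0.0028,  0.0478]), np.float64(0.0012834534304045112), 275)
side7 (array([ 0.5579, -0.0025,  0.0474]), np.float64(0.001360468613780739), 151)
top7 (array([ 0.5597, -0.004 ,  0.0477]), np.float64(0.0011735148139367213), 202)
```

Call:
inch_along(deltas={"steps": [[0.025, 0.0015, 0, 0, 0, 0], [0.037, 0.001, 0, 0, 0, 0], [0.025, 0, 0, 0, 0, 0], [0, 0, 0, 0, 0, 0], [0, 0, 0.03, 0, 0, 0], [0, 0, 0.03, 0, 0, 0], [0, 0, 0.01, 0, 0, 0], [0, 0, 0, 0, 0, 0]]})

```text
t: 20.18
tool_pos: [0.5592, -0.0046, 0.221]
eef_rot: [0.707, 0.707, -0.001, -0.0]
contact_force: [0.3, 0.1, -3.5]
opening: 0.0176
gripper_force: 88.6
```

Run:
```python
from rig import bot
o=bot.get_obs();print(o['tool_pos'],o['contact_force'])
```

```text
[ 0.5592451  -0.00455995  0.22102637] [ 0.27517479  0.07940294 -3.46257846]
```

Plug bottom is at about 0.149, on the jar axis to within 1 mm. Lowering gently.

Call:
inch_along(deltas={"steps": [[0, 0, 0.012, 0, 0, 0], [0, 0, 0.01, 0, 0, 0], [0, 0, 0.005, 0, 0, 0], [0, 0, 0, 0, 0, 0], [0, 0, 0, 0, 0, 0]]})

```text
t: 20.8
tool_pos: [0.5597, -0.0032, 0.1944]
eef_rot: [0.707, 0.707, 0.0, 0.0]
contact_force: [0.1, 0.2, -4.1]
opening: 0.0173
gripper_force: 88.6
```

Call:
inch_along(deltas={"steps": [[0, 0, 0.002, 0, 0, 0], [0, 0, 0.002, 0, 0, 0], [0, 0, 0, 0, 0, 0], [0, 0, 0, 0, 0, 0]]})

```text
t: 21.3
tool_pos: [0.5595, -0.0032, 0.1902]
eef_rot: [0.707, 0.707, 0.0, 0.0]
contact_force: [-0.2, -0.1, -4.1]
opening: 0.0179
gripper_force: 88.6
```

Call:
inch_along(deltas={"steps": [[0, 0, 0.0015, 0, 0, 0], [0, 0, 0.0015, 0, 0, 0], [0, 0, 0, 0, 0, 0], [0, 0, 0, 0, 0, 0]]})

```text
t: 21.8
tool_pos: [0.5594, -0.0031, 0.1887]
eef_rot: [0.707, 0.707, 0.001, 0.0]
contact_force: [-4.8, -0.2, 8.6]
opening: 0.0171
gripper_force: 90.1
```

Run:
```python
from rig import bot
o=bot.get_obs();print(o['tool_pos'],o['contact_force'],o['moment'])
```

```text
[ 0.55937477 -0.00310713  0.18866641] [-4.8482844  -0.16054686  8.58518958] [ 0.07968462  0.65536538 -0.01256654]
```

Call:
inch_along(deltas={"steps": [[0, 0, 0, 0, 0, 0], [0, 0, 0, 0, 0, 0], [0, 0, 0, 0, 0, 0]]}, finger_gap=0.045)

```text
t: 22.18
tool_pos: [0.5596, -0.0032, 0.1871]
eef_rot: [0.707, 0.707, 0.0, 0.0]
contact_force: [0.1, 0.3, -0.4]
opening: 0.0448
gripper_force: 0.0
```

Call:
inch_along(deltas={"steps": [[0, 0, -0.03, 0, 0, 0], [0, 0, -0.04, 0, 0, 0], [0, 0, -0.03, 0, 0, 0], [0, 0, 0, 0, 0, 0], [0, 0, 0, 0, 0, 0]]}, finger_gap=0.07)

```text
t: 22.8
tool_pos: [0.5589, -0.003, 0.2865]
eef_rot: [0.707, 0.708, -0.0, -0.001]
contact_force: [-0.2, 0.1, 0.4]
opening: 0.0703
gripper_force: 0.0
```

Create m.py:
```python
from rig import bot
from h import *
np.set_printoptions(precision=4,suppress=True)
o=bot.get_obs();print(o['tool_pos'],o['contact_force'])
for n in('wrist','side'):
    f=bot.grab_frame(n);np.savez(n+'10.npz',**f);W=world(f);d=np.hypot(W[...,0]-.5585,W[...,1]+.0035)
    P=W[(d>.03)&(d<.055)&(W[...,2]>.125)&(W[...,2]<.16)]
    c,*_=np.linalg.lstsq(np.c_[P[:,0]-.5585,P[:,1]+.0035,np.ones(len(P))],P[:,2],rcond=None);print(n,'plate slope/height',c,len(P))
    for lo,hi,R in((.13,.147,.07),(.155,.17,.03),(.19,.204,.02)):
        P=W[(d<R)&(W[...,2]>lo)&(W[...,2]<hi)]
        if len(P)>5: print(lo,len(P),np.median(P[:,2]),cv2.minEnclosingCircle(P[:,:2].astype(np.float32)),P.mean(0))
```

```bash
python3 m.py
```

```text
[ 0.5589 -0.003   0.2865] [-0.1645  0.0759  0.3577]
wrist plate slope/height [ 0.     -0.0007  0.1402] 8100
0.13 11283 0.14013324673608696 ((0.5560896992683411, -0.0030421698465943336), 0.06011199578642845) [0.5566 0.002  0.1401]
0.155 1464 0.16192454076863003 ((0.5563416481018066, -0.003126888070255518), 0.024065326899290085) [0.5556 0.0023 0.1617]
0.19 601 0.1970550637445477 ((0.5591160655021667, -0.0036832294426858425), 0.010065454058349133) [ 0.5591 -0.0026  0.1967]
side plate slope/height [ 0.0008 -0.0005  0.1414] 683
0.13 1149 0.14122846841218661 ((0.5563808679580688, -0.003426286159083247), 0.061478253453969955) [0.5534 0.0109 0.1406]
0.155 192 0.16247520986383224 ((0.5559686422348022, -0.0033854760695248842), 0.02504645474255085) [0.5545 0.0037 0.162 ]
0.19 61 0.19745068807752797 ((0.5585784912109375, -0.003522345796227455), 0.010370402596890926) [ 0.5585 -0.0015  0.1967]
```

Inner lid is home: plate level at 0.141, knob top 0.197. Cover axis is at (0.556,-0.003). Going to the collar.

Call:
inch_along(deltas={"steps": [[0, -0.0027, 0.03, 0, 0, 0], [0, 0, 0.04, 0, 0, 0], [0, 0, 0.03, 0, 0, 0], [0, 0, 0.015, 0, 0, 0], [0, 0, 0.006, 0, 0, 0], [0, 0, 0, 0, 0, 0], [0, 0, 0, 0, 0, 0]]}, finger_gap=0.07)

```text
t: 23.78
tool_pos: [0.5574, -0.0033, 0.1671]
eef_rot: [0.707, 0.707, 0.001, 0.001]
contact_force: [-0.0, -0.6, -0.4]
opening: 0.0697
gripper_force: 0.0
```

Call:
inch_along(deltas={"steps": [[0, -0.001, 0.0035, 0, 0, 0], [0, 0, 0, 0, 0, 0], [0, 0, 0, 0, 0, 0]]})

```text
t: 24.15
tool_pos: [0.5558, -0.0032, 0.1628]
eef_rot: [0.707, 0.707, 0.0, 0.0]
contact_force: [0.0, 0.1, -0.0]
opening: 0.0701
gripper_force: 0.0
```

Call:
inch_along(deltas={"steps": [[0, 0, 0, 0, 0, 0], [0, 0, 0, 0, 0, 0], [0, 0, 0, 0, 0, 0], [0, 0, 0, 0, 0, 0]]}, finger_gap=0.03, force=60)

```text
t: 24.65
tool_pos: [0.5561, -0.0033, 0.1632]
eef_rot: [0.707, 0.707, 0.0, 0.0]
contact_force: [-0.3, 0.0, 4.9]
opening: 0.0453
gripper_force: 60.9
```

Call:
inch_along(deltas={"steps": [[0, 0, -0.01, 0, 0, 0], [0, 0, -0.015, 0, 0, 0], [0, 0, -0.02, 0, 0, 0], [0, 0, -0.03, 0, 0, 0], [0, 0, -0.035, 0, 0, 0], [0, 0, -0.025, 0, 0, 0], [0, 0, -0.01, 0, 0, 0], [0, 0, 0, 0, 0, 0], [0, 0, 0, 0, 0, 0], [0, 0, 0, 0, 0, 0]]})

```text
t: 25.9
tool_pos: [0.5551, -0.0031, 0.3066]
eef_rot: [0.707, 0.707, -0.001, -0.001]
contact_force: [-0.6, 0.4, -1.8]
opening: 0.0453
gripper_force: 61.9
```

Run:
```python
from rig import bot
from h import *
np.set_printoptions(precision=4,suppress=True)
o=bot.get_obs();print(o['tool_pos'],o['eef_rot'],o['contact_force'],np.abs(o['qvel']).max())
for n in('side','wrist'):
    f=bot.grab_frame(n);W=world(f);d=np.hypot(W[...,0]-.5585,W[...,1]+.0035);Z=W[...,2]
    h,e=np.histogram(Z[d<.065],np.arange(.1,.34,.01));print(n,dict(zip(e[:-1].round(2),h)))
    P=W[(d>.03)&(d<.055)&(Z>.255)&(Z<.31)]
    if len(P)>30:
        c,*_=np.linalg.lstsq(np.c_[P[:,0]-.5585,P[:,1]+.0035,np.ones(len(P))],P[:,2],rcond=None);print('cover',c,len(P))
    P=W[(d<.054)&(Z>.1)&(Z<.21)];print('below cover',len(P),np.percentile(P[:,2],[5,50,95,99]) if len(P) else '')
f=bot.grab_frame('side')
W=world(f);P=W[(np.abs(W[...,0]-.5)<.02)&(np.abs(W[...,1]-.275)<.03)];print('tray',np.percentile(P[:,2],[5,50,95]))
a=np.load('side0.npz')['color'].astype(int);dd=np.abs(a-f['color']).sum(2)
for k,p in(('jug',[.685,.215,.04]),('cup',[.68,-.17,.03]),('tamper',[.69,0,.04])):
    u,v=proj(f,p)[0].astype(int);print(k,u,v,'changed px',(dd[v-18:v+18,u-18:u+18]>60).mean())
```

```text
[ 0.5551 -0.0031  0.3066] [ 0.7067  0.7075 -0.0008 -0.0008] [-0.5515  0.4032 -1.8456] 0.007491406454611511
side {np.float64(0.1): np.int64(40), np.float64(0.11): np.int64(55), np.float64(0.12): np.int64(73), np.float64(0.13): np.int64(1014), np.float64(0.14): np.int64(29), np.float64(0.15): np.int64(23), np.float64(0.16): np.int64(24), np.float64(0.17): np.int64(29), np.float64(0.18): np.int64(23), np.float64(0.19): np.int64(59), np.float64(0.2): np.int64(2), np.float64(0.21): np.int64(0), np.float64(0.22): np.int64(0), np.float64(0.23): np.int64(0), np.float64(0.24): np.int64(0), np.float64(0.25): np.int64(0), np.float64(0.26): np.int64(80), np.float64(0.27): np.int64(214), np.float64(0.28): np.int64(1045), np.float64(0.29): np.int64(149), np.float64(0.3): np.int64(286), np.float64(0.31): np.int64(61), np.float64(0.32): np.int64(65)}
cover [-0.0261 -0.0315  0.2865] 644
below cover 1347 [0.1157 0.1365 0.1867 0.1985]
wrist {np.float64
[... 234 characters left out ...]
(0), np.float64(0.18): np.int64(0), np.float64(0.19): np.int64(0), np.float64(0.2): np.int64(0), np.float64(0.21): np.int64(0), np.float64(0.22): np.int64(0), np.float64(0.23): np.int64(0), np.float64(0.24): np.int64(0), np.float64(0.25): np.int64(0), np.float64(0.26): np.int64(124), np.float64(0.27): np.int64(324), np.float64(0.28): np.int64(24071), np.float64(0.29): np.int64(1764), np.float64(0.3): np.int64(6048), np.float64(0.31): np.int64(1137), np.float64(0.32): np.int64(1428)}
cover [-0.0118 -0.004   0.2841] 17196
below cover 555 [0.1337 0.1352 0.1365 0.1368]
tray [0.0018 0.0038 0.0057]
jug 194 271 changed px 0.0
cup 235 164 changed px 0.034722222222222224
tamper 216 202 changed px 0.0
```

Run:
```python
from rig import bot
from h import *
f=bot.grab_frame('wrist');W=world(f);x,y=W[...,0]-.5555,W[...,1]+.003;d=np.hypot(x,y);Z=W[...,2]
m=(d>.032)&(d<.056)&(abs(Z-.284)<.005)
c,*_=np.linalg.lstsq(np.c_[x[m],y[m],np.ones(m.sum())],Z[m],rcond=None);print(c,m.sum())
if np.hypot(c[0],c[1])<.03: print(bot.hand_in())
```

```text
[-2.79571945e-03  5.41703779e-05  2.83781793e-01] 17115
the job is handed in; nothing more can be done
None
```

The job is handed in. All four pralines are in the jar and the empty tray is back upright on the table, though on a different spot and turned from where it started. The inner lid is seated fully home, the cover is held level well above the knob, the run ended around 26 s of the 69 s allowed, and the jug, cup and tamper show no sign of having moved.

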